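# Hang the parts locker's lift-off door and close it

### The job

Take the small lift-off door out of the grooved block, lower it, standing open, so that both of its hinge sockets go fully down onto the locker's two upright pintles, let go of it, and then swing it shut against its stop under the keeper lip. The hinge plate may have shifted sideways in its slots, so feel for the pintles gently, never press the door against the locker with more than about 30 N, and do not drop or slam it. Leave the fittings and tools lying around where they are.

Things in the scene. Friction and masses are not known exactly. Their poses are not given: they have to be found in the camera images.
- locker: Fixed open-topped birch plywood parts locker, 150 deep (x) x 180 wide (y) x 216 mm high. Origin: centre of its underside. Its front faces its -x, to the robot; front frame's face at x = -75 mm; +y is the left side seen from the robot, where the hinge plate sits; z up. The clear acrylic sliding door at its back plays no part.
- hinge_mark (a point): Inner end of the hinge plate's slots, at the lower bracket's top (locker -95, 64, 75 mm; axes as the locker's). The plate is tightened so that the pintle axis is anywhere from 4 to 24 mm from here along locker +y; this is not measured. x is exact. Two pintles on one upright axis, 8 mm thick, 22 high, on brackets with tops at locker z 75 and 160, 18 mm wide, 8 thick, 9 mm in front of the axis.
- keeper (a point): Front lower edge of the steel keeper lip, mid-length (locker -96, -66, 206 mm). The lip, 48 mm long along y, overhangs the shut door's top edge near its free side with 6 mm to spare, so the door can be lowered on only while open. It ends 4 mm short of the shut door's outer face.
- stop (a point): Middle of the front face of the wooden stop strip (locker -89, -72, 120 mm), 35 mm wide, 140 high, which the shut door's inner face meets. The door shuts by turning counter-clockwise seen from above.
- leaf: The lift-off door, about 0.26 kg: plywood panel 140 x 10 x 150 mm high, two steel sockets on one upright edge. Origin: on the socket axis, level with the lower edge. x to the free edge (panel x 15 to 155), y thickness (-5 to 5), z up (0 to 150). Outer face is -y, with a 20 mm knob at x 132, z 85. Hung: origin at locker z 50. Shut: x along locker -y. Open square: x along locker -x. Turns freely.
- upper_socket (a point): Centre of the lower mouth of the leaf's upper socket (leaf 0, 0, 110 mm; axes as the leaf's): a steel block 24 x 24 x 24 mm with an upright through hole of 10 mm. Fully down at locker z = 160 mm.
- lower_socket (a point): Centre of the lower mouth of the leaf's lower socket (leaf 0, 0, 25 mm; axes as the leaf's), of the same shape as the upper one. Fully down at locker z = 75 mm.
- free_edge (a point): Middle of the leaf's free upright edge (leaf 155, 0, 75 mm; axes as the leaf's). When shut it is at about locker x = -95 mm.
- rack: Fixed wooden block, 100 (its x) x 75 x 38 mm high, with a groove 12 mm wide and 23 mm deep along its x, in which the leaf stands upright at the start, its lower edge 15 mm above the bench; lift it straight up. Origin: centre of its underside.
- tee: Copper tee, 52 mm long, lying on the locker's shelf; bystander. Origin under its middle.
- plug: Green plastic drain plug, 32 mm across, 18 mm high, on the locker's shelf; bystander. Origin: centre of its underside.
- nut: Chrome compression nut, 26 mm across, 20 mm high, on the locker's shelf; bystander. Origin: centre of its underside.
- clamp: Steel T-bolt band clamp, a ring 58 mm across and 18 mm high, on the bench; bystander. Origin: centre of its underside.
- jar: Glass jar with steel lid, 56 mm across, 75 mm high, on the bench; bystander. Origin: centre of its underside.
- driver: Screwdriver 190 mm long, lying on the bench; bystander. Origin under its middle.
- bush: Brass bush, 36 mm across and 32 mm high, on the bench; bystander. Origin: centre of its underside.
Not all that is in view belongs to the job. Of the things shaped like the leaf, the plywood one is meant.

How it is judged:
On the way, in this order (a step that is already met when the one before it is completed fails the run):
1. the door hangs fully down on both pintles, standing open (its free edge at least 60 mm out from shut) and let go (z of upper_socket in the frame of locker between 0.156 and 0.1635 m and z of lower_socket in the frame of locker between 0.071 and 0.0785 m and x of upper_socket in the frame of locker between -0.1 and -0.09 m and x of lower_socket in the frame of locker between -0.1 and -0.09 m and y of upper_socket in the frame of locker between 0.063 and 0.093 m and y of lower_socket in the frame of locker between 0.063 and 0.093 m and angle between leaf's own z axis and vertical below 0.06 rad and x of free_edge in the frame of locker below -0.155 m and contact force between the fingers and leaf below 0.3 N), for 0.2 s.
2. the door, still fully down on both pintles, is shut (z of upper_socket in the frame of locker between 0.156 and 0.1635 m and z of lower_socket in the frame of locker between 0.071 and 0.0785 m and x of upper_socket in the frame of locker between -0.1 and -0.09 m and x of lower_socket in the frame of locker between -0.1 and -0.09 m and y of upper_socket in the frame of locker between 0.063 and 0.093 m and y of lower_socket in the frame of locker between 0.063 and 0.093 m and angle between leaf's own z axis and vertical below 0.06 rad and x of free_edge in the frame of locker above -0.105 m), for 0.2 s.
At the end, for the whole second after the job is handed in: The door hangs on both pintles, each socket's lower mouth within 3.5 mm of its bracket's top, upright within 0.06 rad, and is shut, its free edge within 10 mm of fully closed; it is let go and at rest (all of step 2 and linear speed of leaf below 0.01 m/s and angular speed of leaf below 0.05 rad/s); the robot touches nothing.
It fails at once if the robot presses the door it is holding or pushing against the locker or its pintles with more than 30 N (contact force between leaf and locker above 30 N and contact force between the fingers and leaf above 0.5 N).
It fails at once if the door is dropped or slammed on the locker or its pintles (over 80 N) (contact force between leaf and locker above 80 N).
It fails at once if a fitting, jar or tool lying around is moved by more than 30 mm (distance of any of tee, plug, nut, clamp, jar, driver, bush from where it was at the start of the episode above 0.03 m).
It also fails if it takes over 72 s, if anything falls off the work surface, if the arm or the gripper's body presses on something with over 40 N, if the wrist force passes 120 N, or if a joint passes its speed limit or range.

### The arm

A 6-joint arm with a two-finger parallel gripper is mounted at the origin on the work surface. World frame = base frame: x ahead of the robot, y to its left, z up, the work surface at z = 0. Lengths are in m, angles in rad, forces in N, time in s.
With the tool pointing down it reaches from about 0.3 to 1 m from the base axis. Payload 5.1 kg.
Tool frame: the origin (TCP) lies midway between the tips of the shut fingers; the grasp point (between the pads) lies grasp_offset behind it (grasp_offset is the distance from the TCP to the grasp point, in m); z points along the fingers, y is the line along which they close (so a half turn about z gives the same grasp; the last joint's range is limited). The gripper opens to 95 mm and grips with 3 to 60 N. Pads are 20 mm wide; open, the fingers measure 119 mm over their backs; the gripper's body (75 mm by 180 mm) begins 59 mm behind the grasp point.
Start: joints at [-1.311, 0.124, 1.65, -0, 1.367, -0.083], TCP at [0.218, -0.612, 0.215] pointing down, gripper open.
Joint ranges: [-2.61, 2.61], [-1.02, 2.33], [0.03, 2.71], [-1.35, 4.49], [0.32, 2.68], [-2.91, 2.91]. Speed limits (rad/s): [2.57, 2.57, 3.14, 3.14, 3.14, 3.14].

### API

Orientations are given as a rotation vector (axis times angle).
In Python, from rig import observe, get_image, camera_model, close_job, boxes_of, regions_of, grasp_offset gives the robot as it stands.
- The arm moves only by the tool step_arm, never from a script. Its argument "series" is a list of rows, each a list of 2 entries, a list of its own where there are three numbers: the shift along the tool's x, y, z each as a share of 2 cm, from -1 to 1, then the turn, a rotation vector about the tool's x, y, z each as a share of 10 degrees, from -1 to 1. A call has 1 to 8 rows; each row shifts and turns the commanded pose from where the row before left it, along the tool's axes as they then stand; what a row does not reach is not made up. A row lasts 1/8 s, in which the tool goes at most 62.5 mm and 10.7 degrees, less where a joint would pass 70% of its speed; a pose out of reach is approached as far as the arm can. A call with a number of a shift or a turn outside -1 to 1 is refused whole. A call with a gripper value outside its range is refused whole. "grip" is the opening, from 0 (shut) to 1 (fully open), set as the call begins (left out, the last holds). The fingers move at their own pace and stop on an object; "grip_force" is the grip in N (left out, the last holds). Time passes only in rows, so rows that do not move let the fingers close. It gives the time, the measured TCP pose, the force, the opening and the grip force at its end, in the units of the state.
- observe(): the state, without advancing time (a new reading comes with each control period).
- get_image(name): name is "side" or "top"; returns (picture, depth): 400x640x3 uint8, blue, green, red; 400x640 float32, m along the optical axis (not along the pixel's ray), 0 where there is no reading.
- camera_model(name): a dict with "K" (3x3 intrinsics, pixels), "cam_to_world" (4x4, takes a point from camera to world coordinates). Camera axes: x right, y down, z forward; pixel columns grow to the right and rows downward; lengths in m; the calibration is good to about 2 mm. A picture is of the moment at which its call begins. camera_model takes no time and is no camera call.
- close_job(): hands the job in; it is judged then, once.
Trained networks look in the newest picture that a camera, given by its name, has taken for a name from the list of things; names that differ only in an ending like _2 or _b are one class to them, and where a whole thing is asked for, a point or a joint stands for the part that bears it (a point fixed in the world has none). Each returns a list of dicts, best first, with "confidence" (0 to 1); they miss things now and then, are a little off and sometimes report something else, mostly with a low value. They report only what shows in the picture. A call takes as long as a camera call. They do not tell look-alikes from the thing itself.
- boxes_of(camera, thing): "xyz" ([x, y, z] in m, in world coordinates, good to about 4 mm: the middle of the surface that is visible of it).
- regions_of(camera, thing): "mask" (400x640 bool, what is visible of it).
The state is a dict: "clock": time; "joints": joint angles; "joint_velocities": joint speeds; "joint_torque": joint torques, N m; "position": TCP position; "orientation": TCP orientation; "ft_force": force on the tool from outside, world axes, zero at the start; "wrist_torque": the same for the moment, N m; "width": finger opening in m; "grasp_force": force on a finger pad.
Only numpy, scipy, OpenCV 4.12 (cv2) and the standard library are available. Lean on these libraries where they do the work, as an engineer would, in place of code of your own. Each camera call takes 0.05 s, during which the arm holds its last target. There are 200 camera calls.

## Working session

There is one attempt and no reset: what is moved stays moved. The work goes in short steps, Python scripts to look and compute and a tool call to move; the robot and the scene stay as the last step left them, time stands still between calls to the robot, and variables do not carry over. Pictures are saved under pics/ and viewed, at most 12 in all, crops included, and the job is handed in when it is done.

Besides the shell and the picture viewer there is one more tool, called after ">>>" as name(argument=value, ...) on one line, values as JSON. step_arm: Moves the arm, as the interface text tells. Shift numbers are shares of 2 cm and turn numbers shares of 10 degrees, none past 1 either way. Its arguments: {"type":"object","properties":{"series":{"type":"array","items":{"type":"array"}},"grip":{"type":"number"},"grip_force":{"type":"number"}},"required":["series"]}

```bash
mkdir -p pics; cat > h.py <<'E'
import numpy as np, cv2
from rig import *
def cloud(n,d):
    m=camera_model(n);K=np.array(m["K"]);T=np.array(m["cam_to_world"])
    v,u=np.mgrid[0:d.shape[0],0:d.shape[1]]
    P=np.stack([(u-K[0,2])/K[0,0]*d,(v-K[1,2])/K[1,1]*d,d],-1)
    return P@T[:3,:3].T+T[:3,3]
def proj(n,p):
    m=camera_model(n);K=np.array(m["K"]);T=np.linalg.inv(np.array(m["cam_to_world"]))
    c=T[:3,:3]@np.array(p)+T[:3,3];q=K@c;return q[:2]/q[2]
E
python3 - <<'E'
from h import *
print(observe()["clock"],grasp_offset)
ims=[]
for n in("side","top"):
    p,d=get_image(n);np.savez(f"{n}0.npz",p=p,d=d);ims.append(p)
    for t in("leaf","rack","locker","keeper","upper_socket","jar","clamp","driver","bush"):
        print(n,t,[(np.round(b["xyz"],3).tolist(),round(b["confidence"],2),proj(n,b["xyz"]).round().tolist()) for b in boxes_of(n,t)])
    print(n, np.array(camera_model(n)["cam_to_world"]).round(3).tolist())
cv2.imwrite("pics/a.png",ims[0]);cv2.imwrite("pics/b.png",ims[1])
E
```

```text
0.0 0.0188
side leaf [([0.813, -0.068, 0.087], 0.94, [373.0, 159.0]), ([0.776, -0.275, 0.114], 0.73, [416.0, 187.0]), ([0.218, -0.463, 0.128], 0.61, [324.0, 335.0]), ([0.514, -0.306, 0.13], 0.59, [365.0, 229.0]), ([0.326, -0.294, 0.009], 0.19, [309.0, 293.0])]
side rack []
side locker [([0.694, 0.08, 0.181], 0.88, [317.0, 130.0])]
side keeper [([0.692, 0.082, 0.184], 0.9, [316.0, 129.0])]
side upper_socket [([0.776, -0.276, 0.112], 0.95, [416.0, 187.0]), ([0.809, -0.061, 0.089], 0.76, [370.0, 158.0])]
side jar []
side clamp [([0.331, -0.29, 0.011], 0.52, [309.0, 291.0])]
side driver []
side bush []
side [[0.728, -0.437, 0.527, -0.149], [-0.685, -0.489, 0.541, -0.835], [0.021, -0.755, -0.655, 0.967], [0.0, 0.0, 0.0, 1.0]]
top leaf [([0.763, -0.264, 0.116], 0.92, [369.0, 114.0]), ([0.805, -0.059, 0.096], 0.92, [296.0, 104.0]), ([0.243, -0.438, 0.119], 0.74, [441.0, 305.0]), ([0.531, -0.308, 0.151], 0.59, [389.0, 194.0])]
top rack [([0.525, -0.301, 0.04], 0.63, [383.0, 203.0]), ([0.443, -0.116, 0.016], 0.31, [318.0, 234.0])]
top locker [([0.659, 0.136, 0.13], 0.66, [224.0, 151.0])]
top keeper [([0.663, 0.142, 0.13], 0.94, [221.0, 150.0])]
top upper_socket [([0.244, -0.431, 0.123], 0.96, [439.0, 305.0]), ([0.811, -0.051, 0.1], 0.87, [293.0, 101.0]), ([0.532, -0.304, 0.148], 0.7, [388.0, 194.0]), ([0.758, -0.265, 0.109], 0.67, [370.0, 117.0])]
top jar [([0.636, -0.156, 0.074], 0.82, [331.0, 163.0]), ([0.657, 0.135, 0.128], 0.46, [224.0, 152.0])]
top clamp [([0.325, -0.302, 0.019], 0.69, [384.0, 275.0]), ([0.646, 0.128, 0.065], 0.31, [231.0, 162.0])]
top driver [([0.439, -0.494, 0.027], 0.61, [451.0, 233.0])]
top bush []
top [[-0.009, -0.987, 0.161, 0.286], [-1.0, 0.012, 0.016, -0.158], [-0.018, -0.161, -0.987, 1.481], [0.0, 0.0, 0.0, 1.0]]
```

View pics/a.png

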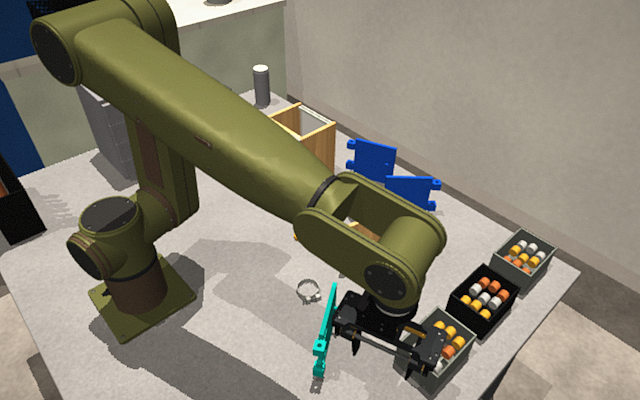

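View pics/b.png

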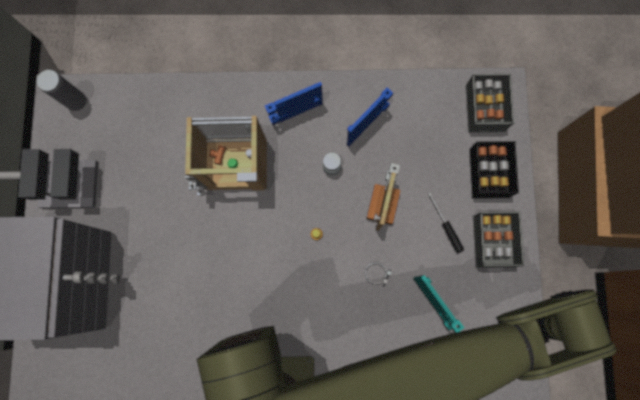

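The candidates for the leaf in the top picture are blue at (294,103), blue at (370,117), teal at (440,305) and plywood in the orange block at (388,197). I choose the plywood one and check it in a crop.

```bash
python3 - <<'E'
from h import *
z=np.load("top0.npz");p,d=z["p"],z["d"]
a=cv2.resize(p[150:240,345:435],(400,400),interpolation=cv2.INTER_CUBIC)
b=cv2.resize(p[110:210,175:275],(400,400),interpolation=cv2.INTER_CUBIC)
cv2.imwrite("pics/c.png",np.hstack([a,b]))
P=cloud("top",d)
def rect(m,nm):
    Q=P[m];r=cv2.minAreaRect((Q[:,:2]*1000).astype(np.float32));print(nm,m.sum(),Q.mean(0).round(4),np.round(r[0],1),np.round(r[1],1),round(r[2],2),np.round(cv2.boxPoints(r),1).tolist())
v,u=np.mgrid[0:400,0:640]
A=(u>345)&(u<435)&(v>150)&(v<240);Z=P[...,2]
for lo,hi in((.155,.175),(.115,.145),(.03,.045)): rect(A&(Z>lo)&(Z<hi),("leaf",lo))
B=(u>175)&(u<275)&(v>100)&(v<215)
for lo,hi in((.208,.225),(.15,.175),(.175,.2)): 
  m=B&(Z>lo)&(Z<hi); rect(m,("lock",lo))
m=B&(Z>.07)&(Z<.2)&(u<215)&(v>178)
for q in np.argwhere(m): print(q[::-1].tolist(),P[q[0],q[1]].round(3).tolist(),end=' ')
np.save("P.npy",P)
E
```

```text
('leaf', 0.155) 216 [ 0.5182 -0.3011  0.1643] [ 519.3 -301.3] [ 10.4 140.1] 75.48 [[450.20001220703125, -288.79998779296875], [585.7999877929688, -323.8999938964844], [588.4000244140625, -313.8999938964844], [452.79998779296875, -278.70001220703125]]
('leaf', 0.115) 68 [ 0.5485 -0.3058  0.1346] [ 532.  -307.9] [ 23.6 167.5] 78.18 [[447.6000061035156, -302.3999938964844], [611.5, -336.70001220703125], [616.4000244140625, -313.5], [452.5, -279.20001220703125]]
('leaf', 0.03) 667 [ 0.5269 -0.3021  0.0377] [ 521.2 -302.1] [ 75.1 143.2] 75.44 [[442.5, -320.3999938964844], [581.0, -356.3999938964844], [599.9000244140625, -283.70001220703125], [461.29998779296875, -247.8000030517578]]
('lock', 0.208) 1325 [0.639  0.1181 0.2147] [644.3 126.2] [183.3 171. ] 89.72 [[558.4000244140625, 35.0], [729.4000244140625, 34.20000076293945], [730.2999877929688, 217.5], [559.2000122070312, 218.3000030517578]]
('lock', 0.15) 489 [0.6553 0.137  0.1622] [639.4 128.6] [170.3 195.2] 3.55 [[548.2999877929688, 220.6999969482422], [560.4000244140625, 25.899999618530273], [730.4000244140625, 36.400001525878906], [
[... 7965 characters left out ...]
557, 0.211, 0.078] [201, 192] [0.558, 0.209, 0.076] [202, 192] [0.558, 0.207, 0.073] [203, 192] [0.558, 0.203, 0.076] [197, 193] [0.556, 0.221, 0.07] [198, 193] [0.555, 0.217, 0.075] [199, 193] [0.556, 0.215, 0.073] [200, 193] [0.555, 0.212, 0.075] [201, 193] [0.555, 0.208, 0.078] [202, 193] [0.555, 0.205, 0.078] [203, 193] [0.556, 0.204, 0.07] [197, 194] [0.552, 0.219, 0.08] [199, 194] [0.553, 0.216, 0.071] [200, 194] [0.553, 0.213, 0.07] [201, 194] [0.552, 0.208, 0.076] [202, 194] [0.552, 0.205, 0.077] [203, 194] [0.553, 0.204, 0.073] [197, 195] [0.55, 0.22, 0.074] [198, 195] [0.55, 0.218, 0.072] [200, 195] [0.55, 0.212, 0.074] [201, 195] [0.55, 0.21, 0.072] [202, 195] [0.55, 0.207, 0.072]
```

View pics/c.png

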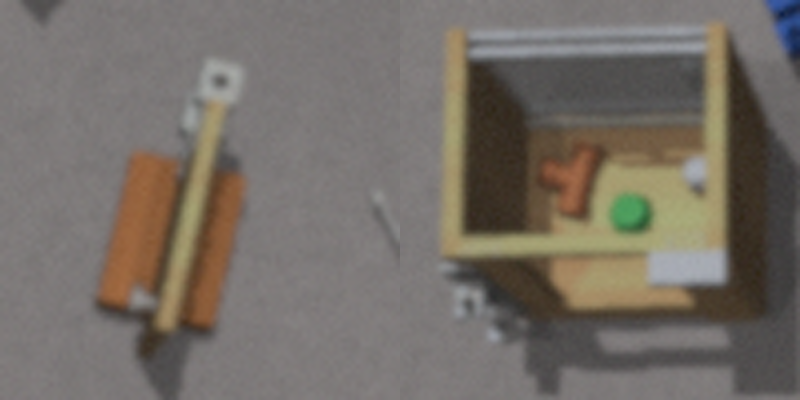

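The crop shows the plywood leaf, with a steel socket block at its far end and a white knob on its +y side. The locker is at about (0.655, 0.126). Its brackets are front-left, and the pintles look to be near y 0.2115.

```bash
cat >> h.py <<'E'
from scipy.spatial.transform import Rotation as R
def togo(target,yaw_dir=None):
    s=observe();A=R.from_rotvec(s["orientation"])
    d=A.inv().apply(np.array(target)-s["position"])
    print("clk",round(s["clock"],2),"pos",np.round(s["position"],4),"w",round(s["width"],4),"f",np.round(s["ft_force"],1))
    print("tool axes",A.as_matrix().round(3).tolist())
    print("shift units(2cm) tool xyz",(d/.02).round(2))
    if yaw_dir is not None:
        y=np.array([*yaw_dir,0.]);y/=np.linalg.norm(y)
        if y@A.as_matrix()[:,1]<0:y=-y
        z=np.array([0,0,-1.]);T=R.from_matrix(np.c_[np.cross(y,z),y,z])
        print("turn units(10deg) first",(np.degrees((A.inv()*T).as_rotvec())/10).round(3))
        print("shift units after turn",(T.inv().apply(np.array(target)-s["position"])/.02).round(2))
E
python3 -c "
from h import *
togo([.5455,-.3082,.215],[.25,.968])"
```

```text
clk 1.0 pos [ 0.2184 -0.6122  0.2147] w 0.095 f [ 0.1 -0.1  0.3]
tool axes [[0.942, 0.336, -0.0], [0.336, -0.942, -0.0], [-0.0, 0.0, -1.0]]
shift units(2cm) tool xyz [ 2.051e+01 -8.820e+00 -2.000e-02]
turn units(10deg) first [0.    0.    3.412]
shift units after turn [ 12.03 -18.81  -0.02]
```

>>> step_arm(series=[[[0,0,0],[0,0,0.853]],[[0,0,0],[0,0,0.853]],[[0,0,0],[0,0,0.853]],[[0,0,0],[0,0,0.853]],[[0.6,-0.94,0],[0,0,0]],[[0.6,-0.94,0],[0,0,0]],[[0.6,-0.94,0],[0,0,0]],[[0.6,-0.94,0],[0,0,0]]])

```text
clock: 2.0
position: [0.2852, -0.5499, 0.2148]
orientation: [3.117, -0.394, 0.0]
ft_force: [0.4, -0.4, -0.5]
width: 0.0951
grasp_force: 0.0
```

>>> step_arm(series=[[[0.6,-0.94,0],[0,0,0]],[[0.6,-0.94,0],[0,0,0]],[[0.6,-0.94,0],[0,0,0]],[[0.6,-0.94,0],[0,0,0]],[[0.6,-0.94,0],[0,0,0]],[[0.6,-0.94,0],[0,0,0]],[[0.6,-0.94,0],[0,0,0]],[[0.6,-0.94,0],[0,0,0]]])

```text
clock: 3.0
position: [0.4154, -0.4287, 0.2147]
orientation: [3.117, -0.396, 0.0]
ft_force: [-0.5, -0.6, -0.6]
width: 0.095
grasp_force: 0.0
```

>>> step_arm(series=[[[0.6,-0.94,0],[0,0,0]],[[0.6,-0.94,0],[0,0,0]],[[0.6,-0.94,0],[0,0,0]],[[0.6,-0.94,0],[0,0,0]],[[0.6,-0.94,0],[0,0,0]],[[0.6,-0.94,0],[0,0,0]],[[0.6,-0.94,0],[0,0,0]],[[0.6,-0.94,0],[0,0,0]]])

```text
clock: 4.0
position: [0.5459, -0.3071, 0.2146]
orientation: [-3.117, 0.396, 0.0]
ft_force: [-1.0, 0.0, 0.7]
width: 0.0954
grasp_force: 0.0
```

```bash
python3 -c "
from h import *
togo([.5455,-.3082,.128],[.25,.968])"
```

```text
clk 4.0 pos [ 0.5459 -0.3071  0.2146] w 0.0954 f [-1.   0.   0.7]
tool axes [[0.968, -0.25, -0.0], [-0.25, -0.968, 0.0], [-0.0, 0.0, -1.0]]
shift units(2cm) tool xyz [-0.01  0.06  4.33]
turn units(10deg) first [0. 0. 0.]
shift units after turn [-0.01  0.06  4.33]
```

>>> step_arm(series=[[[0,0.06,0.7],[0,0,0]],[[0,0,0.8],[0,0,0]],[[0,0,0.8],[0,0,0]],[[0,0,0.8],[0,0,0]],[[0,0,0.8],[0,0,0]],[[0,0,0.43],[0,0,0]],[[0,0,0],[0,0,0]]])

```text
clock: 4.88
position: [0.5441, -0.3091, 0.1271]
orientation: [-3.116, 0.396, 0.002]
ft_force: [0.1, 0.4, 0.2]
width: 0.0949
grasp_force: 0.0
```

>>> step_arm(series=[[[0,0,0],[0,0,0]],[[0,0,0],[0,0,0]],[[0,0,0],[0,0,0]],[[0,0,0],[0,0,0]],[[0,0,0],[0,0,0]],[[0,0,0],[0,0,0]],[[0,0,0],[0,0,0]]], grip=0, grip_force=30)

```text
clock: 5.75
position: [0.5445, -0.3093, 0.128]
orientation: [-3.117, 0.396, 0.0]
ft_force: [-0.0, -0.4, 0.3]
width: 0.0303
grasp_force: 0.0
```

>>> step_arm(series=[[[0,0,0],[0,0,0]],[[0,0,0],[0,0,0]],[[0,0,0],[0,0,0]],[[0,0,0],[0,0,0]],[[0,0,0],[0,0,0]]])

```text
clock: 6.38
position: [0.5445, -0.3093, 0.1281]
orientation: [3.116, -0.396, 0.0]
ft_force: [0.3, -2.2, 0.1]
width: 0.0096
grasp_force: 30.0
```

>>> step_arm(series=[[[0,0,-0.3],[0,0,0]],[[0,0,-0.7],[0,0,0]],[[0,0,-0.8],[0,0,0]],[[0,0,-0.8],[0,0,0]],[[0,0,-0.8],[0,0,0]],[[0,0,-0.8],[0,0,0]],[[0,0,-0.8],[0,0,0]],[[0,0,0],[0,0,0]]])

```text
clock: 7.38
position: [0.5454, -0.3099, 0.2304]
orientation: [3.115, -0.396, 0.005]
ft_force: [-0.7, -0.8, -2.8]
width: 0.0097
grasp_force: 30.0
```

```bash
python3 -c "
from h import *
togo([.46,.2115,.228],[0,1])"
```

```text
clk 7.38 pos [ 0.5454 -0.3099  0.2304] w 0.0097 f [-0.7 -0.8 -2.8]
tool axes [[0.968, -0.25, 0.003], [-0.25, -0.968, -0.002], [0.004, 0.001, -1.0]]
shift units(2cm) tool xyz [-10.65 -24.17   0.05]
turn units(10deg) first [ 0.01  -0.019 -1.448]
shift units after turn [ -4.27 -26.07   0.12]
```

>>> step_arm(series=[[[0,0,0],[0,0,-0.724]],[[0,0,0],[0,0,-0.724]],[[-0.3,-0.6,0],[0,0,0]],[[-0.3,-0.97,0],[0,0,0]],[[-0.3,-0.97,0],[0,0,0]],[[-0.3,-0.97,0],[0,0,0]],[[-0.3,-0.97,0],[0,0,0]],[[-0.3,-0.97,0],[0,0,0]]])

```text
clock: 8.38
position: [0.5081, -0.1988, 0.2282]
orientation: [3.141, 0.0, 0.001]
ft_force: [-0.4, -0.0, -2.2]
width: 0.0102
grasp_force: 30.0
```

>>> step_arm(series=[[[-0.3,-0.97,0],[0,0,0]],[[-0.3,-0.97,0],[0,0,0]],[[-0.3,-0.97,0],[0,0,0]],[[-0.3,-0.97,0],[0,0,0]],[[-0.3,-0.97,0],[0,0,0]],[[-0.3,-0.97,0],[0,0,0]],[[-0.3,-0.97,0],[0,0,0]],[[-0.3,-0.97,0],[0,0,0]]])

```text
clock: 9.38
position: [0.4601, -0.0438, 0.2281]
orientation: [-3.142, -0.0, -0.0]
ft_force: [-0.9, -0.3, -2.5]
width: 0.0094
grasp_force: 30.0
```

>>> step_arm(series=[[[0,-0.97,0],[0,0,0]],[[0,-0.97,0],[0,0,0]],[[0,-0.97,0],[0,0,0]],[[0,-0.97,0],[0,0,0]],[[0,-0.97,0],[0,0,0]],[[0,-0.97,0],[0,0,0]],[[0,-0.97,0],[0,0,0]],[[0,-0.97,0],[0,0,0]]])

```text
clock: 10.38
position: [0.4601, 0.1113, 0.2281]
orientation: [3.142, 0.0, 0.0]
ft_force: [0.6, -0.5, -3.4]
width: 0.0099
grasp_force: 30.0
```

>>> step_arm(series=[[[0,-0.97,0],[0,0,0]],[[0,-0.97,0],[0,0,0]],[[0,-0.97,0],[0,0,0]],[[0,-0.8,0],[0,0,0]],[[0,-0.5,0],[0,0,0]],[[0,0,0],[0,0,0]],[[0,0,0],[0,0,0]],[[0,0,0],[0,0,0]]])

```text
clock: 11.38
position: [0.4606, 0.1938, 0.2281]
orientation: [3.141, -0.001, -0.0]
ft_force: [-0.2, 0.2, -2.5]
width: 0.0096
grasp_force: 30.0
```

```bash
cat > m.py <<'E'
from h import *
import sys
togo([.502,.2115,.228],[0,1])
ds=[]
for i in range(2):
    p,d=get_image("top");ds.append(d)
d=np.mean(ds,0);P=cloud("top",d);Z=P[...,2];s=observe();tp=s["position"]
Q=(P[...,0]>tp[0]-.12)&(P[...,0]<tp[0]+.085)&(abs(P[...,1]-tp[1])<.03)
ztop=tp[2]+.0188+.018
m=Q&(Z>ztop-.008)&(Z<ztop+.008);r=cv2.minAreaRect((P[m][:,:2]*1000).astype(np.float32));print("panel",m.sum(),P[m].mean(0).round(4),np.round(cv2.boxPoints(r),1).tolist())
m=Q&(P[...,0]>tp[0]+.042)&(Z>ztop-.03)&(Z<ztop-.008)
S=P[m];print("socket",m.sum(),S.mean(0).round(4),S.min(0).round(4),S.max(0).round(4))
o=[];
for n in("top","side"):
    p,d=get_image(n)
    for q in ([tp[0]+.05,tp[1],tp[2]],): u,v=proj(n,q).astype(int)
    h=45 if n=="top" else 80;u=np.clip(u,h,640-h);v=np.clip(v,h,400-h)
    o.append(cv2.resize(p[v-h:v+h,u-h:u+h],(400,400),interpolation=cv2.INTER_CUBIC)); print(n,u,v)
cv2.imwrite(sys.argv[1],np.hstack(o))
E
python3 m.py pics/d.png
```

```text
clk 11.38 pos [0.4606 0.1938 0.2281] w 0.0096 f [-0.2  0.2 -2.5]
tool axes [[1.0, -0.001, -0.0], [-0.001, -1.0, -0.0], [-0.0, 0.0, -1.0]]
shift units(2cm) tool xyz [ 2.07 -0.88  0.  ]
turn units(10deg) first [ 0.001  0.    -0.004]
shift units after turn [ 2.07 -0.88  0.  ]
panel 0 [nan nan nan] [[0.0, 0.0], [0.0, 0.0], [0.0, 0.0], [0.0, 0.0]]
socket 98 [0.5219 0.193  0.2475] [0.5084 0.1825 0.2352] [0.5327 0.206  0.2526]
top 190 199
side 249 123m.py:10: RuntimeWarning: Mean of empty slice.
  m=Q&(Z>ztop-.008)&(Z<ztop+.008);r=cv2.minAreaRect((P[m][:,:2]*1000).astype(np.float32));print("panel",m.sum(),P[m].mean(0).round(4),np.round(cv2.boxPoints(r),1).tolist())
  ret = um.true_divide(
```

View pics/d.png

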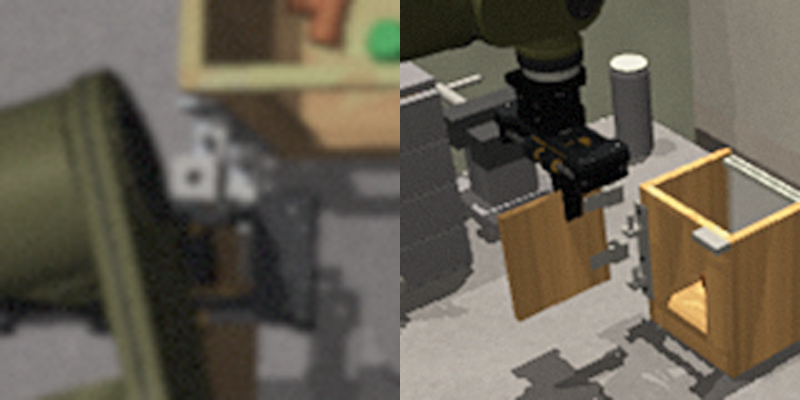

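The top view shows the upper socket's top with its hole at about (190,190), short of the pintles. The side view shows both sockets facing both pintles. I'll measure the leaf's tilt and the pintle and socket positions from the side depth.

```bash
cat > t.py <<'E'
from h import *
ds=[]
for i in range(4):
    p,d=get_image("side");ds.append(d)
d=np.mean(ds,0);P=cloud("side",d);tp=observe()["position"]
L=P-tp
m=(L[...,0]>-.095)&(L[...,0]<.043)&(abs(L[...,1])<.02)&(L[...,2]>-.11)&(L[...,2]<-.01)
X=P[m];c=X.mean(0);w,v=np.linalg.eigh(np.cov((X-c).T));n=v[:,0]*np.sign(v[1,0]);
print("panel",m.sum(),c.round(4),"normal",n.round(4),"rms",w[0]**.5)
# lower edge: per x bin min z
xs=[];zs=[]
m=(abs(L[...,1])<.012)&(L[...,0]<.04)&(L[...,0]>-.09)&(L[...,2]<-.05)
for a in np.arange(-.085,.035,.006):
    k=m&(L[...,0]>=a)&(L[...,0]<a+.006)
    if k.sum()>3: xs.append(a+.003);zs.append(P[k][:,2].min())
print("lower edge",np.round(zs,4),"slope",np.polyfit(xs,zs,1).round(4))
def bx(nm,m): print(nm,m.sum(),"med",np.median(P[m],0).round(4),"lo",np.percentile(P[m],3,0).round(4),"hi",np.percentile(P[m],97,0).round(4)) if m.sum() else print(nm,0)
f=(abs(L[...,1])<.02)&(L[...,0]>.046)&(L[...,0]<.08)
bx("up sock",f&(L[...,2]>-.012)&(L[...,2]<.03)); bx("lo sock",f&(L[...,2]>-.1)&(L[...,2]<-.055))
g=(P[...,0]>.547)&(P[...,0]<.572)&(P[...,1]>.19)&(P[...,1]<.235)
bx("up pin",g&(P[...,2]>.165)&(P[...,2]<.19));bx("lo pin",g&(P[...,2]>.079)&(P[...,2]<.1))
bx("up brk",g&(P[...,2]>.15)&(P[...,2]<.162));bx("lo brk",g&(P[...,2]>.065)&(P[...,2]<.077))
u,vv=proj("side",[.54,.2,.15]).astype(int)
cv2.imwrite("pics/e.png",cv2.resize(p[vv-40:vv+40,u-45:u+35],(600,600),interpolation=cv2.INTER_CUBIC));print(u,vv)
E
python3 t.py
```

```text
panel 1054 [0.433  0.1881 0.169 ] normal [ 0.0128  0.9999 -0.0015] rms 0.0015855273466371638
lower edge [-0.0005 -0.0011 -0.0012 -0.0009  0.0004 -0.0001  0.0001 -0.0012 -0.0018
  0.0002 -0.0015 -0.0013 -0.0007  0.0002 -0.001  -0.001  -0.0002 -0.0018
 -0.0001 -0.0011] slope [-0.0017 -0.0008]
up sock 83 med [0.5197 0.1818 0.2422] lo [0.5072 0.1787 0.2253] hi [0.5366 0.1927 0.2507]
lo sock 83 med [0.5221 0.1826 0.16  ] lo [0.5077 0.1794 0.1417] hi [0.5354 0.2013 0.1662]
up pin 14 med [0.5612 0.207  0.1766] lo [0.5584 0.2045 0.1678] hi [0.5649 0.2109 0.1828]
lo pin 16 med [0.5614 0.2071 0.0906] lo [0.5578 0.2046 0.0803] hi [0.5657 0.213  0.0967]
up brk 29 med [0.5588 0.2059 0.1593] lo [0.554  0.1998 0.1539] hi [0.5713 0.2171 0.1617]
lo brk 24 med [0.5585 0.204  0.0739] lo [0.5532 0.1991 0.0676] hi [0.5704 0.2161 0.0768]
257 139
```

View pics/e.png

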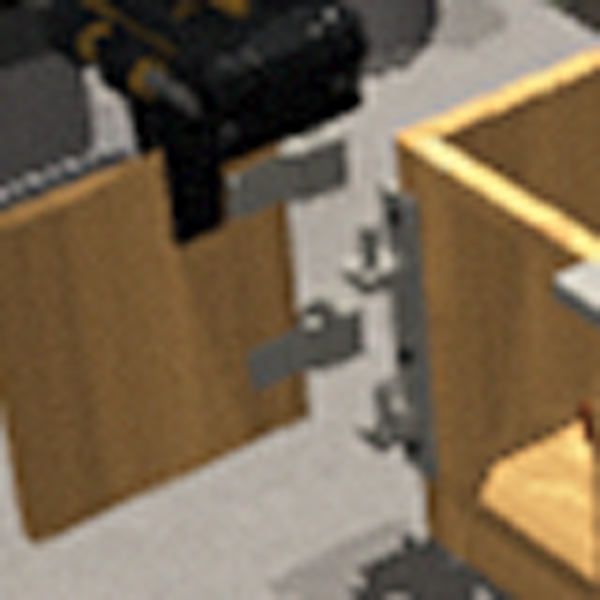

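```bash
cat > e.py <<'E'
from h import *
ps=[];ds=[]
for i in range(4):
    p,d=get_image("side");ps.append(p.astype(float));ds.append(d)
p=np.mean(ps,0);d=np.mean(ds,0);tp=observe()["position"]
M=camera_model("side");K=np.array(M["K"]);T=np.array(M["cam_to_world"]);print("f",K[0,0])
v,u=np.mgrid[0:400,0:640]
def ray(u,v,y0):
    r=np.stack([(u-K[0,2])/K[0,0],(v-K[1,2])/K[1,1],np.ones_like(u,float)],-1)@T[:3,:3].T
    s=(y0-T[1,3])/r[...,1];return T[:3,3]+r*s[...,None]
# resample intensity onto plane y = panel near face, 1 mm grid, and find edges by gradient
def ortho(y0,xr,zr):
    X,Z=np.meshgrid(np.arange(*xr,.0005),np.arange(*zr,.0005))
    W=np.stack([X,np.full_like(X,y0),Z],-1);Ti=np.linalg.inv(T);c=W@Ti[:3,:3].T+Ti[:3,3];q=c@K.T
    return cv2.remap(p.astype(np.float32),(q[...,0]/q[...,2]).astype(np.float32),(q[...,1]/q[...,2]).astype(np.float32),cv2.INTER_CUBIC),X,Z
I,X,Z=ortho(tp[1]-.005,(tp[0]-.12,tp[0]+.08),(tp[2]-.135,tp[2]+.06))
sat=I[...,2]-I[...,0]
def edge(S,pos,axis):   # strongest |grad| along axis
    g=np.abs(np.gradient(cv2.GaussianBlur(S,(0,0),2),axis=axis));return g
g=edge(sat,None,0)
b=(Z[:,0]>tp[2]-.13)&(Z[:,0]<tp[2]-.095)
cols=(X[0]>tp[0]-.085)&(X[0]<tp[0]+.035)
zz=Z[b,0][g[b][:,cols].argmax(0)];f=np.polyfit(X[0,cols]-tp[0],zz,1);r=zz-np.polyval(f,X[0,cols]-tp[0]);k=abs(r)<.003
f=np.polyfit((X[0,cols]-tp[0])[k],zz[k],1);print("lower edge slope,z",f.round(4),k.mean(),r.std())
g=edge(sat,None,1)
b=(X[0]<tp[0]-.08);rows=(Z[:,0]>tp[2]-.1)&(Z[:,0]<tp[2]+.02)
xx=X[0,b][g[rows][:,b].argmax(1)];zr=Z[rows,0]-tp[2];f=np.polyfit(zr,xx,1);r=xx-np.polyval(f,zr);k=abs(r)<.003
f=np.polyfit(zr[k],xx[k],1);print("free edge dx/dz, x-tp",f[0].round(4),(f[1]-tp[0]).round(4),k.mean())
cv2.imwrite("pics/f.png",np.flipud(I))
E
python3 e.py
```

```text
f 444.36410502657037
lower edge slope,z [0.0028 0.1151] 1.0 0.00048164524065890513
free edge dx/dz, x-tp -0.0054 -0.0967 1.0[ WARN:0@3.432] global loadsave.cpp:1063 imwrite_ Unsupported depth image for selected encoder is fallbacked to CV_8U.
```

View pics/f.png

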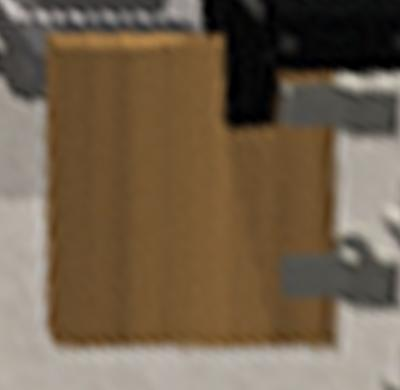

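The leaf hangs true: its lower edge slopes 0.003 and sits 113 mm below the TCP. The socket axis is about 59 mm ahead of the TCP. I lower it to between the brackets first, then move over the pintles.

>>> step_arm(series=[[[0,-0.4,0.5],[0,0,0]],[[0,-0.475,0.5],[0,0,0]],[[0,0,0.5],[0,0,0]],[[0.7,0,0],[0,0,0]],[[0.7,0,0],[0,0,0]],[[0.4,0,0],[0,0,0]],[[0.22,0,0],[0,0,0]],[[0,0,0],[0,0,0]]])

```text
clock: 12.98
position: [0.5012, 0.2117, 0.1981]
orientation: [-3.142, 0.001, 0.0]
ft_force: [0.9, 0.0, -3.0]
width: 0.0099
grasp_force: 30.0
```

```bash
cat > s.py <<'E'
from h import *
import sys
tp=observe()["position"];togo([.501,.2113,.188])
M=[];
for n in("side",):
    p=np.mean([get_image(n)[0].astype(float) for _ in range(3)],0).astype(np.uint8)
    u,v=proj(n,[.56,.211,.14]).astype(int)
    M.append(cv2.resize(p[v-32:v+32,u-32:u+32],(640,600),interpolation=cv2.INTER_CUBIC))
# ideal axis line for the present TCP
    for z in(.075,.097,.11,.160,.182,.195): print(z,(proj(n,[tp[0]+.059,tp[1],z])-[u-32,v-32])*[10,600/64])
cv2.imwrite(sys.argv[1],np.hstack(M))
E
python3 s.py pics/g.png
```

```text
clk 12.97 pos [0.5012 0.2117 0.1981] w 0.0099 f [ 0.9  0.  -3. ]
tool axes [[1.0, -0.0, -0.0], [-0.0, -1.0, 0.0], [-0.0, -0.0, -1.0]]
shift units(2cm) tool xyz [-0.01  0.02  0.51]
0.075 [342.455949   456.57093866]
0.097 [337.72962169 406.87697574]
0.11 [334.89412511 377.06375022]
0.16 [323.68177955 259.1739283 ]
0.182 [318.58827116 205.61931799]
0.195 [315.53071748 173.47132036]
```

View pics/g.png

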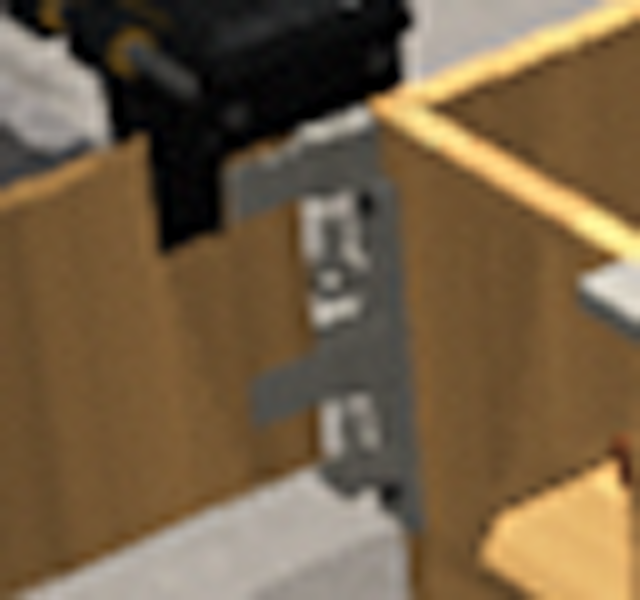

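The side view shows the upper pintle as a dark strip at about (338,235) and the lower at about (350,430), a little right of the axis I predicted. I'll get numbers.

```bash
python3 - <<'E'
from h import *
tp=np.array(observe()["position"])
p=np.mean([get_image("side")[0].astype(float) for _ in range(4)],0).mean(-1)
def prof(nm,z,c):
    u,v=proj("side",[c[0],c[1],z]);v=int(round(v));print(nm,"row",v,"pred u",round(u,2),"from",int(u)-6,p[v,int(u)-6:int(u)+9].round().astype(int).tolist())
ax=tp+[.059,0,0]
for z in(.168,.172,.176,.18): prof("upin",z,ax)
for z in(.083,.087,.091,.095): prof("lopin",z,ax)
# earlier empty image: left/right edges of upper socket box now
for z in(.20,.205,.21): prof("sock right edge",z,ax+[.012,-.012,0])
for z in(.09,.1,.13): prof("panel end",z,tp+[.059-.015,-.005,0])
for z in(.12,.15): prof("plate",z,[.58,.2,0])
E
```

```text
upin row 132 pred u 260.04 from 254 [82, 81, 77, 62, 133, 160, 103, 75, 129, 140, 74, 76, 77, 75, 85]
upin row 131 pred u 259.94 from 253 [81, 82, 81, 75, 62, 132, 160, 102, 73, 110, 122, 72, 75, 76, 77]
upin row 130 pred u 259.85 from 253 [82, 82, 83, 75, 68, 134, 155, 90, 75, 115, 121, 72, 76, 76, 77]
upin row 129 pred u 259.76 from 253 [81, 81, 82, 72, 73, 140, 161, 105, 91, 117, 105, 61, 70, 78, 79]
lopin row 153 pred u 261.93 from 255 [75, 80, 81, 73, 58, 138, 173, 107, 81, 106, 111, 79, 79, 79, 81]
lopin row 152 pred u 261.85 from 255 [77, 78, 81, 74, 56, 136, 164, 96, 82, 125, 127, 74, 76, 77, 85]
lopin row 151 pred u 261.76 from 255 [78, 79, 79, 71, 65, 143, 157, 88, 92, 116, 108, 74, 77, 76, 86]
lopin row 150 pred u 261.67 from 255 [76, 81, 80, 71, 75, 149, 163, 100, 101, 118, 102, 76, 76, 77, 87]
sock right edge row 123 pred u 264.5 from 258 [77, 76, 76, 76, 78, 77, 76, 75, 78, 79, 84, 86, 84, 80, 74]
sock right edge row 122 pred u 264.4 from 258 [74, 73, 71, 72, 76, 79, 76, 75, 76, 80, 84, 84, 77, 80, 121]
sock right edge row 121 pred u 264.29 from 258 [106, 99, 82, 68, 72, 73, 74, 76, 77, 82, 80, 82, 120, 159, 183]
panel end row 153 pred u 259.11 from 253 [73, 73, 75, 80, 81, 73, 58, 138, 173, 107, 81, 106, 111, 79, 79]
panel end row 151 pred u 258.88 from 252 [77, 75, 76, 78, 79, 79, 71, 65, 143, 157, 88, 92, 116, 108, 74]
panel end row 144 pred u 258.18 from 252 [74, 75, 76, 80, 84, 81, 78, 78, 79, 76, 73, 77, 77, 80, 77]
plate row 143 pred u 268.09 from 262 [77, 77, 77, 75, 76, 77, 81, 88, 89, 83, 84, 84, 82, 80, 79]
plate row 135 pred u 267.51 from 261 [130, 75, 75, 72, 76, 76, 78, 82, 90, 87, 86, 85, 80, 83, 80]
```

Measured against the panel's own end, the pintles are about 1.4 mm along (+x, −y). I correct by (+1.2, −0.8 mm) and feel downward.

>>> step_arm(series=[[[0.05,0.04,0.25],[0,0,0]],[[0,0,0.2],[0,0,0]],[[0,0,0.05],[0,0,0]],[[0,0,0],[0,0,0]]], grip_force=20)

```text
clock: 13.82
position: [0.5018, 0.211, 0.1878]
orientation: [3.141, 0.0, -0.001]
ft_force: [0.0, -0.4, -2.7]
width: 0.01
grasp_force: 20.0
```

>>> step_arm(series=[[[0,0,0.05],[0,0,0]],[[0,0,0.05],[0,0,0]],[[0,0,0],[0,0,0]]])

```text
clock: 14.2
position: [0.5019, 0.211, 0.186]
orientation: [3.142, 0.0, -0.0]
ft_force: [-0.1, -0.1, -2.5]
width: 0.01
grasp_force: 20.0
```

>>> step_arm(series=[[[0,0,0.05],[0,0,0]],[[0,0,0],[0,0,0]]])

```text
clock: 14.45
position: [0.502, 0.211, 0.1851]
orientation: [3.142, 0.0, 0.0]
ft_force: [0.1, 0.1, -3.6]
width: 0.0098
grasp_force: 20.0
```

>>> step_arm(series=[[[0,0,0.05],[0,0,0]],[[0,0,0],[0,0,0]]])

```text
clock: 14.7
position: [0.502, 0.211, 0.1848]
orientation: [-3.142, 0.0, -0.001]
ft_force: [-2.8, -0.8, 1.1]
width: 0.0099
grasp_force: 20.0
```

Contact, with a lateral reaction of −2.8 N in x. I follow the force in −x.

>>> step_arm(series=[[[-0.04,0,0],[0,0,0]],[[0,0,0],[0,0,0]]])

```text
clock: 14.95
position: [0.5018, 0.2111, 0.1847]
orientation: [-3.141, -0.0, -0.003]
ft_force: [0.3, -0.1, 1.6]
width: 0.0093
grasp_force: 20.0
```

>>> step_arm(series=[[[0,0,0.03],[0,0,0]],[[0,0,0],[0,0,0]]])

```text
clock: 15.2
position: [0.5018, 0.2111, 0.1846]
orientation: [-3.141, 0.0, -0.003]
ft_force: [-1.0, -0.7, 4.6]
width: 0.0098
grasp_force: 20.0
```

>>> step_arm(series=[[[0,0,-0.1],[0,0,0]],[[0,0,0],[0,0,0]],[[0,0,0.1],[0,0,0]],[[0,0,0],[0,0,0]]])

```text
clock: 15.7
position: [0.501, 0.2111, 0.1843]
orientation: [-3.142, -0.0, 0.001]
ft_force: [-2.6, 0.0, 4.7]
width: 0.0101
grasp_force: 20.0
```

>>> step_arm(series=[[[0,0,-0.1],[0,0,0]],[[0,0.05,0],[0,0,0]],[[0,0,0.1],[0,0,0]],[[0,0,0],[0,0,0]]])

```text
clock: 16.2
position: [0.501, 0.2103, 0.1844]
orientation: [-3.141, -0.0, 0.001]
ft_force: [-3.3, 0.2, 4.7]
width: 0.01
grasp_force: 20.0
```

>>> step_arm(series=[[[0,0,-0.1],[0,0,0]],[[-0.05,-0.05,0],[0,0,0]],[[0,0,0.1],[0,0,0]],[[0,0,0],[0,0,0]]])

```text
clock: 16.7
position: [0.4996, 0.2108, 0.1824]
orientation: [3.141, -0.0, -0.003]
ft_force: [-0.1, -0.4, -2.4]
width: 0.0099
grasp_force: 20.0
```

It has dropped in free of load at TCP (0.4996, 0.2108). I continue down gently.

>>> step_arm(series=[[[0,0,0.05],[0,0,0]],[[0,0,0.05],[0,0,0]],[[0,0,0],[0,0,0]]])

```text
clock: 17.08
position: [0.5, 0.211, 0.1813]
orientation: [3.141, 0.0, -0.001]
ft_force: [-0.2, -0.0, -3.2]
width: 0.0105
grasp_force: 20.0
```

>>> step_arm(series=[[[0,0,0.1],[0,0,0]],[[0,0,0.1],[0,0,0]],[[0,0,0],[0,0,0]]])

```text
clock: 17.45
position: [0.5, 0.211, 0.1771]
orientation: [3.141, 0.0, -0.001]
ft_force: [-0.2, 0.4, -3.2]
width: 0.0096
grasp_force: 20.0
```

>>> step_arm(series=[[[0,0,0.1],[0,0,0]],[[0,0,0.1],[0,0,0]],[[0,0,0],[0,0,0]]])

```text
clock: 17.82
position: [0.5, 0.211, 0.1731]
orientation: [3.142, -0.0, -0.0]
ft_force: [-1.7, 0.2, -3.5]
width: 0.01
grasp_force: 20.0
```

>>> step_arm(series=[[[0,0,0.1],[0,0,0]],[[0,0,0.1],[0,0,0]],[[0,0,0],[0,0,0]]])

```text
clock: 18.2
position: [0.5, 0.211, 0.1691]
orientation: [3.142, 0.0, -0.0]
ft_force: [-0.3, 0.1, -3.5]
width: 0.0099
grasp_force: 20.0
```

>>> step_arm(series=[[[0,0,0.1],[0,0,0]],[[0,0,0.05],[0,0,0]],[[0,0,0],[0,0,0]]])

```text
clock: 18.58
position: [0.5001, 0.211, 0.1663]
orientation: [-3.142, 0.0, 0.0]
ft_force: [-2.1, 0.7, -1.4]
width: 0.01
grasp_force: 20.0
```

>>> step_arm(series=[[[0,0,0.05],[0,0,0]],[[0,0,0],[0,0,0]],[[0,0,0],[0,0,0]]])

```text
clock: 18.95
position: [0.5001, 0.211, 0.1654]
orientation: [-3.142, -0.0, 0.0]
ft_force: [-1.8, 0.5, -2.5]
width: 0.01
grasp_force: 20.0
```

>>> step_arm(series=[[[0,0,0.05],[0,0,0]],[[0,0,0.03],[0,0,0]],[[0,0,0],[0,0,0]]])

```text
clock: 19.32
position: [0.5001, 0.211, 0.1638]
orientation: [-3.142, 0.0, 0.0]
ft_force: [-1.5, -0.6, -0.8]
width: 0.0101
grasp_force: 20.0
```

>>> step_arm(series=[[[0,0,0.05],[0,0,0]],[[0,0,0],[0,0,0]],[[0,0,0],[0,0,0]]])

```text
clock: 19.7
position: [0.5001, 0.2111, 0.163]
orientation: [-3.142, -0.0, 0.0]
ft_force: [-3.5, -0.6, 0.1]
width: 0.0098
grasp_force: 20.0
```

>>> step_arm(series=[[[0,0,0.05],[0,0,0]],[[0,0,0],[0,0,0]],[[0,0,0],[0,0,0]]])

```text
clock: 20.08
position: [0.5001, 0.2111, 0.1629]
orientation: [-3.142, 0.0, 0.0]
ft_force: [-6.0, -0.2, 4.5]
width: 0.0098
grasp_force: 20.0
```

Seated at the predicted height. Releasing.

>>> step_arm(series=[[[0,0,-0.03],[0,0,0]],[[0,0,0],[0,0,0]]])

```text
clock: 20.32
position: [0.5001, 0.211, 0.163]
orientation: [-3.142, -0.0, 0.0]
ft_force: [-5.5, -0.7, 2.9]
width: 0.0099
grasp_force: 20.0
```

>>> step_arm(series=[[[0,0,0],[0,0,0]],[[0,0,0],[0,0,0]],[[0,0,0],[0,0,0]],[[0,0,0],[0,0,0]],[[0,0,0],[0,0,0]],[[0,0,0],[0,0,0]],[[0,0,0],[0,0,0]]], grip=0.6)

```text
clock: 21.2
position: [0.5001, 0.211, 0.1624]
orientation: [-3.142, -0.0, 0.0]
ft_force: [0.3, 0.8, 0.6]
width: 0.0568
grasp_force: 0.0
```

```bash
sed -i 's/-.085)/-.09)/' e.py; python3 e.py; python3 -c "
from h import *
togo([0.5,.2111,.22])"
```

```text
f 444.36410502657037
lower edge slope,z [0.038  0.0482] 1.0 0.0006420663978492567
free edge dx/dz, x-tp -0.0236 -0.0987 1.0
clk 21.4 pos [0.5001 0.211  0.1625] w 0.057 f [-0.6  0.4 -0.5]
tool axes [[1.0, 0.0, 0.0], [0.0, -1.0, 0.0], [0.0, -0.0, -1.0]]
shift units(2cm) tool xyz [-0.01 -0.   -2.88][ WARN:0@2.366] global loadsave.cpp:1063 imwrite_ Unsupported depth image for selected encoder is fallbacked to CV_8U.
```

View pics/f.png

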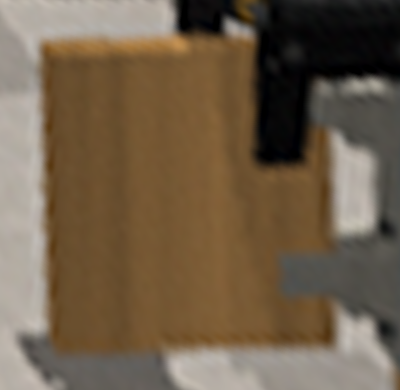

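The door is seated and released, with only the normal sag within the socket play. I'll retreat upward, close the fingers and go round to the outer (+y) side.

>>> step_arm(series=[[[0,0,-0.5],[0,0,0]],[[0,0,-0.9],[0,0,0]],[[0,0,-0.9],[0,0,0]],[[0,0,-0.7],[0,0,0]],[[0,0,0],[0,0,0]]])

```text
clock: 22.02
position: [0.5011, 0.2113, 0.2248]
orientation: [-3.14, -0.0, -0.006]
ft_force: [0.8, 0.1, -0.7]
width: 0.057
grasp_force: 0.0
```

>>> step_arm(series=[[[-0.7,-0.7,0],[0,0,0]],[[-0.7,-0.7,0],[0,0,0]],[[-0.65,-0.7,0],[0,0,0]],[[0,0,0],[0,0,0]],[[0,0,0],[0,0,0]],[[0,0,0],[0,0,0]],[[0,0,0],[0,0,0]]], grip=0)

```text
clock: 22.9
position: [0.4594, 0.2527, 0.2224]
orientation: [3.142, -0.001, -0.0]
ft_force: [-0.1, 0.4, 0.3]
width: 0.0009
grasp_force: 0.0
```

```bash
python3 - <<'E'
from h import *
togo([.459,.252,.165],[0,1])
p,d=get_image("top");cv2.imwrite("pics/h.png",cv2.resize(p[130:270,130:270],(420,420),interpolation=cv2.INTER_CUBIC))
p,d=get_image("side");cv2.imwrite("pics/i.png",np.hstack([cv2.imread("pics/h.png"),cv2.resize(p[80:200,200:310],(385,420),interpolation=cv2.INTER_CUBIC)]))
E
```

```text
clk 22.9 pos [0.4594 0.2527 0.2224] w 0.0009 f [-0.1  0.4  0.3]
tool axes [[1.0, -0.001, -0.0], [-0.001, -1.0, -0.0], [-0.0, 0.0, -1.0]]
shift units(2cm) tool xyz [-0.02  0.03  2.87]
turn units(10deg) first [ 0.     0.    -0.004]
shift units after turn [-0.02  0.03  2.87]
```

View pics/i.png

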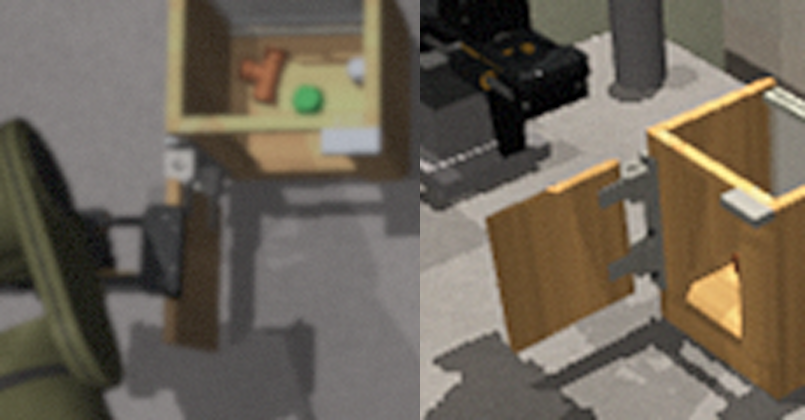

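The top view shows the socket seated on the bracket at (180,162), and the door standing square and open. I lower beside the outer face and push.

>>> step_arm(series=[[[0,0,0.8],[0,0,0]],[[0,0,0.8],[0,0,0]],[[0,0,0.8],[0,0,0]],[[0,0,0.47],[0,0,0]],[[0,0.4,0],[0,0,0]],[[0,0.4,0],[0,0,0]],[[0,0.3,0],[0,0,0]],[[0,0.2,0],[0,0,0]]])

```text
clock: 24.0
position: [0.4595, 0.2266, 0.1657]
orientation: [-3.141, 0.001, -0.002]
ft_force: [0.6, -0.1, -0.0]
width: 0.0005
grasp_force: 0.0
```

>>> step_arm(series=[[[0,0.35,0],[0,0,0]],[[0,0.35,0],[0,0,0]],[[0,0.35,0],[0,0,0]],[[0.08,0.35,0],[0,0,0]],[[0.1,0.35,0],[0,0,0]],[[0.1,0.35,0],[0,0,0]],[[0.15,0.35,0],[0,0,0]],[[0.15,0.35,0],[0,0,0]]])

```text
clock: 25.0
position: [0.4709, 0.1705, 0.165]
orientation: [3.142, 0.0, -0.0]
ft_force: [-0.5, -0.4, 0.1]
width: 0.0003
grasp_force: 0.1
```

```bash
cat > q.py <<'E'
from h import *
togo([.544,.1108,.165],[0,1])
p,d=get_image("side");cv2.imwrite("pics/j.png",cv2.resize(p[80:200,200:330],(650,600),interpolation=cv2.INTER_CUBIC))
E
python3 q.py
```

```text
clk 25.0 pos [0.4709 0.1705 0.165 ] w 0.0003 f [-0.5 -0.4  0.1]
tool axes [[1.0, 0.0, -0.0], [0.0, -1.0, -0.0], [-0.0, 0.0, -1.0]]
shift units(2cm) tool xyz [3.65 2.99 0.  ]
turn units(10deg) first [0.    0.001 0.   ]
shift units after turn [3.65 2.99 0.  ]
```

View pics/j.png

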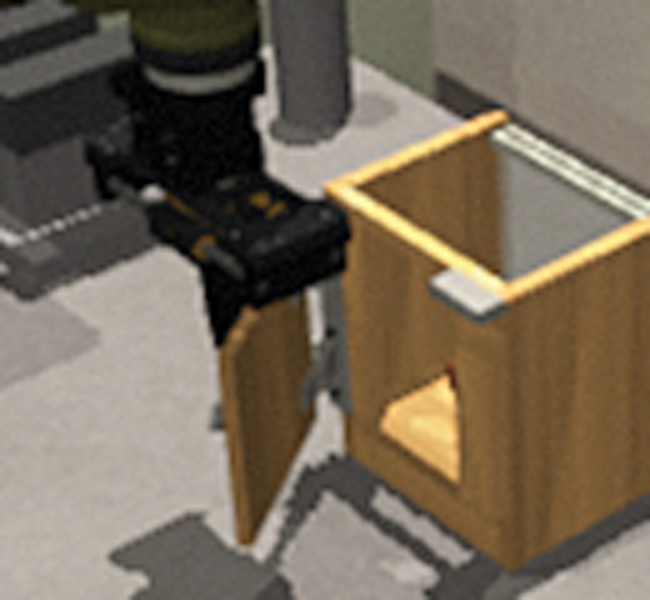

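The door is swinging as wanted, about 35° so far, pushed by the shut fingers. I continue along the arc.

>>> step_arm(series=[[[0.19,0.32,0],[0,0,0]],[[0.19,0.32,0],[0,0,0]],[[0.19,0.32,0],[0,0,0]],[[0.19,0.32,0],[0,0,0]],[[0.19,0.32,0],[0,0,0]],[[0.2,0.3,0],[0,0,0]],[[0.25,0.2,0],[0,0,0]],[[0.25,0.18,0],[0,0,0]]])

```text
clock: 26.05
position: [0.5041, 0.1251, 0.165]
orientation: [-3.142, 0.0, 0.0]
ft_force: [-0.6, 0.6, -0.6]
width: 0.0005
grasp_force: 0.1
```

>>> step_arm(series=[[[0.25,0.16,0],[0,0,0]],[[0.25,0.16,0],[0,0,0]],[[0.2,0.08,0],[0,0,0]],[[0.2,0.07,0],[0,0,0]],[[0.15,0.05,0],[0,0,0]],[[0.15,0.05,0],[0,0,0]],[[0.1,0.03,0],[0,0,0]],[[0,0,0],[0,0,0]]])

```text
clock: 27.05
position: [0.5298, 0.1133, 0.1651]
orientation: [3.141, -0.0, -0.0]
ft_force: [-0.2, -0.2, -0.6]
width: 0.0005
grasp_force: 0.1
```

```bash
cat > r.py <<'E'
from h import *
togo([.544,.1108,.165])
p,d=get_image("top");P=cloud("top",d);Z=P[...,2]
m=(P[...,0]>.5)&(P[...,0]<.575)&(P[...,1]>.04)&(P[...,1]<.2)&(Z>.185)&(Z<.205)
print(m.sum(),P[m].mean(0).round(4))
p,d=get_image("side");P=cloud("side",d)
for y in(.06,.08,.16,.18):
    m=(abs(P[...,1]-y)<.008)&(P[...,0]>.49)&(P[...,0]<.6)&(P[...,2]>.08)&(P[...,2]<.13)
    if m.sum(): print("outer face x at y",y,np.median(P[m][:,0]).round(4),m.sum())
E
python3 r.py
```

```text
clk 27.05 pos [0.5298 0.1133 0.1651] w 0.0005 f [-0.2 -0.2 -0.6]
tool axes [[1.0, -0.0, -0.0], [-0.0, -1.0, -0.0], [-0.0, 0.0, -1.0]]
shift units(2cm) tool xyz [0.71 0.13 0.  ]
52 [0.543  0.0854 0.197 ]
outer face x at y 0.06 0.5451 94
outer face x at y 0.08 0.5408 32
outer face x at y 0.16 0.5514 33
outer face x at y 0.18 0.5535 28
```

>>> step_arm(series=[[[0.1,0.03,0],[0,0,0]],[[0.1,0,0],[0,0,0]],[[0.1,0,0],[0,0,0]],[[0.1,0,0],[0,0,0]],[[0,0,0],[0,0,0]]])

```text
clock: 27.78
position: [0.5379, 0.1128, 0.1651]
orientation: [-3.142, -0.0, -0.0]
ft_force: [0.4, 0.7, 0.0]
width: 0.0004
grasp_force: 0.1
```

>>> step_arm(series=[[[0.1,0,0],[0,0,0]],[[0.05,0,0],[0,0,0]],[[0,0,0],[0,0,0]]])

```text
clock: 28.15
position: [0.5408, 0.1128, 0.165]
orientation: [-3.142, -0.0, 0.0]
ft_force: [-0.6, -0.5, 0.0]
width: 0.0003
grasp_force: 0.1
```

>>> step_arm(series=[[[0.05,0,0],[0,0,0]],[[0.05,0,0],[0,0,0]],[[0,0,0],[0,0,0]]])

```text
clock: 28.52
position: [0.5428, 0.1128, 0.1651]
orientation: [-3.142, 0.0, -0.0]
ft_force: [-0.8, 0.7, -0.7]
width: 0.0005
grasp_force: 0.1
```

```bash
python3 r.py
```

```text
clk 28.52 pos [0.5428 0.1128 0.1651] w 0.0005 f [-0.8  0.7 -0.7]
tool axes [[1.0, -0.0, 0.0], [-0.0, -1.0, 0.0], [0.0, -0.0, -1.0]]
shift units(2cm) tool xyz [0.06 0.1  0.  ]
46 [0.5581 0.0875 0.196 ]
outer face x at y 0.06 0.5607 75
outer face x at y 0.08 0.5579 28
outer face x at y 0.16 0.5569 38
outer face x at y 0.18 0.5565 37
```

>>> step_arm(series=[[[0.04,0,0],[0,0,0]],[[0,0,0],[0,0,0]]])

```text
clock: 28.88
position: [0.5435, 0.1128, 0.165]
orientation: [-3.141, 0.0, 0.0]
ft_force: [-0.6, -0.5, -1.0]
width: 0.0005
grasp_force: 0.1
```

>>> step_arm(series=[[[0.04,0,0],[0,0,0]],[[0,0,0],[0,0,0]]])

```text
clock: 29.12
position: [0.5437, 0.1129, 0.1649]
orientation: [-3.142, -0.0, 0.003]
ft_force: [-4.3, 0.4, 1.5]
width: 0.0002
grasp_force: 1.9
```

>>> step_arm(series=[[[0.04,0,0],[0,0,0]],[[0,0,0],[0,0,0]]])

```text
clock: 29.38
position: [0.5439, 0.1129, 0.1648]
orientation: [3.142, 0.0, -0.005]
ft_force: [-6.9, -0.4, 2.1]
width: 0.0007
grasp_force: 3.4
```

The door is against its stop at about 7 N. I back straight off slowly, clear the door and check.

>>> step_arm(series=[[[-0.04,0,0],[0,0,0]],[[-0.06,0,0],[0,0,0]],[[-0.2,0,0],[0,0,0]],[[-0.5,0,0],[0,0,0]],[[-0.9,0,0],[0,0,0]],[[-0.9,0,0],[0,0,0]],[[-0.9,0,0],[0,0,0]],[[0,0,0],[0,0,0]]])

```text
clock: 30.38
position: [0.4743, 0.1129, 0.1651]
orientation: [-3.141, -0.001, -0.001]
ft_force: [0.8, -0.5, -0.2]
width: 0.0005
grasp_force: 0.0
```

>>> step_arm(series=[[[-0.8,0,-0.8],[0,0,0]],[[-0.8,0,-0.8],[0,0,0]],[[0,0,0],[0,0,0]],[[0,0,0],[0,0,0]]])

```text
clock: 30.88
position: [0.4436, 0.1127, 0.1967]
orientation: [3.142, -0.0, 0.0]
ft_force: [-0.5, 1.0, -0.5]
width: 0.0005
grasp_force: 0.0
```

```bash
python3 r.py; python3 - <<'E'
from h import *
p,d=get_image("side");q,_=get_image("top")
cv2.imwrite("pics/k.png",np.hstack([cv2.resize(q[100:220,160:280],(400,400)),cv2.resize(p[80:200,210:330],(400,400))]))
E
```

```text
clk 30.88 pos [0.4436 0.1127 0.1967] w 0.0005 f [-0.5  1.  -0.5]
tool axes [[1.0, -0.0, 0.0], [-0.0, -1.0, -0.0], [0.0, 0.0, -1.0]]
shift units(2cm) tool xyz [5.02 0.1  1.58]
245 [0.5588 0.1305 0.1964]
outer face x at y 0.06 0.5613 73
outer face x at y 0.08 0.5591 37
outer face x at y 0.16 0.5588 37
outer face x at y 0.18 0.5581 36
```

View pics/k.png

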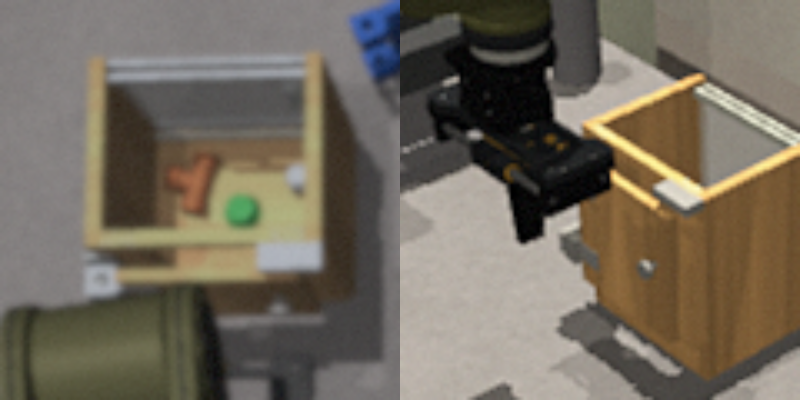

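The top view shows the door shut parallel to the front and under the keeper lip (290,257). Its socket is seated at (100,280), and the gripper is clear, so I hand the job in.

```bash
python3 -c "
from rig import *
print(close_job())"
```

```text
the job is handed in; nothing more can be done
None
```

The plywood door hangs on both pintles, shut against its stop under the keeper lip and let go, with the gripper clear. I handed the job in at about 31 s; `close_job()` returned no verdict.

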